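# Empty the hop-basket die, hang the baskets and lap the die's land

## Task

Lift each hop basket out of the forming die and hang it by the middle of its handle on the display stand, one basket to a hook. When all of them hang, rub the die's bare flat land with the lapping block, held lengthways and kept pressed down flat with a steady, moderate force of about 10 N, in one pass over its whole length from the red end to the blue end, then put the block back down on the middle of its rubber mat. Leave everything else on the bench where it is.

Things in the scene. Friction and masses are not known exactly. Their poses are not given: they have to be found in the camera images.
- basket_a: Steel hop basket, green sleeves (may be absent), 130 g, in a die cavity: cup 63 mm across, 50 tall, with a rigid bail handle over it. Origin: centre of underside. Bail in the plane x = 0: uprights at y = +-40 mm, level 8 mm bar along y, its centre line at z = 125 mm. On the bar two square grip sleeves 14 x 14, 22 long, centred at y = +-24 mm; bare for the hook at |y| < 13 mm
- bail_a (a point): Middle of the bail's bar of basket_a (its centre line), at (0, 0, 125 mm) in the basket's frame
- basket_b: Steel hop basket, orange sleeves (may be absent), 130 g, in a die cavity: cup 63 mm across, 50 tall, with a rigid bail handle over it. Origin: centre of underside. Bail in the plane x = 0: uprights at y = +-40 mm, level 8 mm bar along y, its centre line at z = 125 mm. On the bar two square grip sleeves 14 x 14, 22 long, centred at y = +-24 mm; bare for the hook at |y| < 13 mm
- bail_b (a point): Middle of the bail's bar of basket_b (its centre line), at (0, 0, 125 mm) in the basket's frame
- basket_c: Steel hop basket, blue sleeves (may be absent), 130 g, in a die cavity: cup 63 mm across, 50 tall, with a rigid bail handle over it. Origin: centre of underside. Bail in the plane x = 0: uprights at y = +-40 mm, level 8 mm bar along y, its centre line at z = 125 mm. On the bar two square grip sleeves 14 x 14, 22 long, centred at y = +-24 mm; bare for the hook at |y| < 13 mm
- bail_c (a point): Middle of the bail's bar of basket_c (its centre line), at (0, 0, 125 mm) in the basket's frame
- die: Fixed aluminium forming die, 160 (x) by 320 (y) by 40 mm tall; origin centre of underside. Three open round cavities 67 mm across, 22 mm deep, at x = +30 mm, y = +100, 0, -100 mm. In front of them (towards -x) the top face is a flat land, free from x = -80 to -5 mm, red stripe at its +y end, blue at its -y end
- land_red (a point): On the top face of the die (40 mm above the table), die frame (-45, +120, 40) mm: where the lapping block's centre belongs at the red end of the land (the block's end is then flush with the die's end). Axes as the die's
- land_blue (a point): The same at the blue end, die frame (-45, -120, 40) mm, 240 mm from land_red along -y
- stand: Fixed display stand with three upturned steel hooks in a row along y, pointing to -x. Origin on the table below the middle hook's seat; the wooden rail behind the hooks is 65 mm to +x of the seats, its top at 190 mm; two posts and a foot lie behind it. Hook wire 7 mm thick
- hook1 (a point): Seat of hook 1: where the centre line of a hung bail's bar lies, stand frame (0, 100, 212) mm; axes as the stand's. Upturned tip at x = -24 mm, its top 236 mm above the table: a bar coming in over it (from -x) needs its centre line above 242 mm. Behind the seat an inner hump at x = +26 mm, 218 mm high. Free in front and above
- hook2 (a point): Seat of hook 2: where the centre line of a hung bail's bar lies, stand frame (0, 0, 212) mm; axes as the stand's. Upturned tip at x = -24 mm, its top 236 mm above the table: a bar coming in over it (from -x) needs its centre line above 242 mm. Behind the seat an inner hump at x = +26 mm, 218 mm high. Free in front and above
- hook3 (a point): Seat of hook 3: where the centre line of a hung bail's bar lies, stand frame (0, -100, 212) mm; axes as the stand's. Upturned tip at x = -24 mm, its top 236 mm above the table: a bar coming in over it (from -x) needs its centre line above 242 mm. Behind the seat an inner hump at x = +26 mm, 218 mm high. Free in front and above
- lap: Wooden lapping block, about 200 g, on its rubber mat at the start: sole 40 mm (x) by 80 mm (y), 12 mm thick; on it a grip ridge 22 mm (x) by 70 mm (y), up to 52 mm above the sole's underside. Origin: centre of the underside, z up
- mat: Fixed black rubber mat, 120 x 120 x 4 mm, origin centre of underside: the place of the lapping block
- malt_tin: Bystander, to be left where it is: can with a yellow label, 76 mm across, 100 mm tall; origin under or in its middle
- amber_bottle: Bystander, to be left where it is: amber glass bottle, 60 mm across, 190 mm tall; origin under or in its middle
- yeast_jar: Bystander, to be left where it is: jar, 60 mm across, 80 mm tall; origin under or in its middle
- carton: Bystander, to be left where it is: cardboard box 70 x 100 x 60 mm; origin under or in its middle
- wrench: Bystander, to be left where it is: wrench lying flat; origin under or in its middle
- brush: Bystander, to be left where it is: brush lying flat; origin under or in its middle
- cup: Bystander, to be left where it is: white plastic cup, 70 mm across, 80 mm tall; origin under or in its middle
Not all that is in view belongs to the job. Of the things that look like the lap, the middle-sized one is meant.

How it is judged:
By the outcome, as a careful person would: the job done as asked, in the order asked, and still so for the second after the job is handed in, with the robot touching nothing.
Of basket_a, basket_b, basket_c only 2 to 3 are there at a start; the rules pass over those that are not, and their reading is None.
At some moment in a run one of lap may be knocked a few centimetres aside while the robot is not near it.
Once in a run the grip may slacken for a moment while it holds something.
It also fails if it takes over 210 s, if anything falls off the work surface, if the arm or the gripper's body presses on something with over 40 N, if the wrist force passes 120 N, or if a joint passes its speed limit or range.

## Robot

A 7-joint arm with a two-finger parallel gripper is mounted at the origin on the work surface. World frame = base frame: x ahead of the robot, y to its left, z up, the work surface at z = 0. Lengths are in m, angles in rad, forces in N, time in s.
With the tool pointing down it reaches from about 0.4 to 0.85 m from the base axis. Payload 10.4 kg.
Tool frame: the origin (TCP) lies between the finger pads; the fingertips stand 22 mm ahead of it and the grasp point (between the pads) lies 3 mm ahead of it; z points along the fingers, y is the line along which they close (so a half turn about z gives the same grasp; the last joint's range is limited). The gripper opens to 87 mm and grips with 3 to 60 N. Pads are 19 mm wide; open, the fingers measure 117 mm over their backs; the gripper's body (75 mm by 190 mm) begins 51 mm behind the grasp point.
Start: joints at [-1.25, 0.332, -0.065, 1.46, 0.022, 1.35, -0.088], TCP at [0.211, 0.588, 0.245] pointing down, gripper open.
Joint ranges: [-2.6, 2.6], [-0.5, 2.12], [-1.47, 1.34], [0.16, 2.42], [-1.27, 4.41], [0.06, 2.06], [-2.6, 2.6]. Speed limits (rad/s): [2.22, 2.22, 2.79, 2.79, 3.14, 3.14, 3.14].

## Interface

Orientations are given as a unit quaternion [w, x, y, z].
In Python, from cell import bot gives the robot as it stands.
- The arm moves only by the tool step_arm, never from a script. Its argument "moves" is a list of rows, each a list of 4 numbers: the shift along the tool's x, y, z in mm, then the turn about the tool's z in rad. A call has 1 to 8 rows; each row is the pose to reach, as a shift and turn from the pose commanded when the call began, along the tool's axes at that moment; what a row does not reach only later rows make up. A row lasts 1/8 s, in which the tool goes at most 62.5 mm and 10.7 degrees, less where a joint would pass 70% of its speed; a pose out of reach is approached as far as the arm can. A call with a gripper value outside its range is refused whole. "hand" is the opening, from -1 (shut) to 1 (fully open), set as the call begins (left out, the last holds). The fingers move at their own pace and stop on an object; the grip force is fixed at half the most. Time passes only in rows, so rows that repeat a pose let the fingers close. It gives the time, the measured TCP pose, the force, the opening and the grip force at its end, in the units of the state.
- bot.state(): the state, without advancing time (a new reading comes with each control period).
- bot.camera(name): name is "side" or "top"; returns a dict with "color" (420x560x3 uint8, red, green, blue), "intrinsics" (3x3 intrinsics, pixels), "xyz" and "rotation" of the camera in the world. Camera axes: x right, y up, looking along -z (the intrinsics and any distortion apply to the point x, -y, -z); pixel columns grow to the right and rows downward; lengths in m; the calibration is good to about 2 mm. A picture is of the moment at which its call begins. There is no depth.
- bot.hand_in(): hands the job in; it is judged then, once.
The state is a dict: "time_s": time; "qpos": joint angles; "dq": joint speeds; "joint_torque": joint torques, N m; "ee_pos": TCP position; "tcp_rot": TCP orientation; "contact_force": force on the tool from outside, world axes, zero at the start; "ft_torque": the same for the moment, N m; "width": opening from 0.0 (shut) to 1.0 (fully open); "finger_force": force on a finger pad.
Only numpy, scipy, OpenCV 4.12 (cv2) and the standard library are available. Lean on these libraries where they do the work, as an engineer would, in place of code of your own. Each camera call takes 0.05 s, during which the arm holds its last target. There are 200 camera calls.

## Working session

There is one attempt and no reset: what is moved stays moved. The work goes in short steps, Python scripts to look and compute and a tool call to move; the robot and the scene stay as the last step left them, time stands still between calls to the robot, and variables do not carry over. Pictures are saved under pics/ and viewed, at most 14 in all, crops included, and the job is handed in when it is done.

Besides the shell and the picture viewer there is one more tool, called after "Call:" as name(argument=value, ...) on one line, values as JSON. step_arm: Moves the arm, as the interface text tells. Its arguments: {"type":"object","properties":{"moves":{"type":"array","items":{"type":"array","items":{"type":"number"}}},"hand":{"type":"number"}},"required":["moves"]}

```bash
mkdir -p pics; ls; python3 - <<'E'
from cell import bot
import cv2
for n in("side","top"):
    c=bot.camera(n); cv2.imwrite(f"pics/{n}0.png",c["color"][:,:,::-1]); print(n,c["intrinsics"],c["xyz"],c["rotation"],[k for k in c])
s=bot.state(); print(s)
E
```

```text
pics
side [[394.37618745   0.         276.38038233]
 [  0.         394.37618745 202.21492817]
 [  0.           0.           1.        ]] [ 0.53172385 -0.67804356  0.98088611] [ 0.94481044  0.32751474  0.00239627 -0.00784805] ['color', 'intrinsics', 'xyz', 'rotation']
top [[423.25312004   0.         281.88666024]
 [  0.         423.25312004 212.45430855]
 [  0.           0.           1.        ]] [ 0.39202051 -0.00359081  1.41388319] [-0.69876326 -0.04283428  0.05504727  0.71194447] ['color', 'intrinsics', 'xyz', 'rotation']
{'time_s': 0.1, 'qpos': array([-1.24961815,  0.33279042, -0.06470656,  1.46082827,  0.02158571,
        1.34991174, -0.08852974]), 'dq': array([ 9.79804993e-04, -2.48047099e-03, -2.38509574e-03, -2.82184259e-03,
       -3.44147965e-04, -7.17125060e-05,  2.11699512e-03]), 'joint_torque': array([ 2.42873328e-03, -6.24545360e+01,  2.51540949e-02, -3.90713346e+01,
       -6.15086197e-02,  3.65607440e-02,  9.12409791e-05]), 'ee_pos': array([0.21054315, 0.58813942, 0.24385877]), 'tcp_rot': array([-8.65318248e-05,  1.71047849e-01,  9.85262527e-01, -6.15473020e-04]), 'contact_force': array([ 0.21255092, -1.05129349,  0.06442033]), 'ft_torque': array([-0.02545214, -0.05135519, -0.02820925]), 'finger_force': 0.0, 'width': 0.9992637391760526}
```

View pics/side0.png

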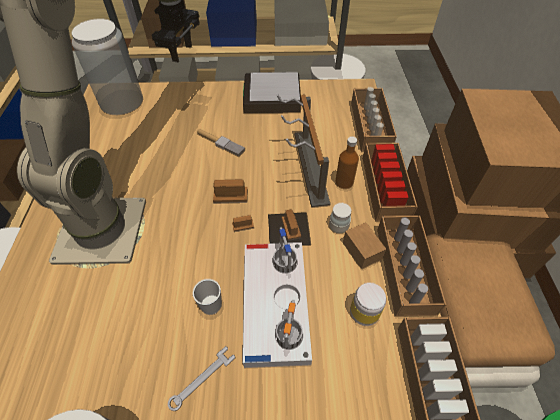

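View pics/top0.png

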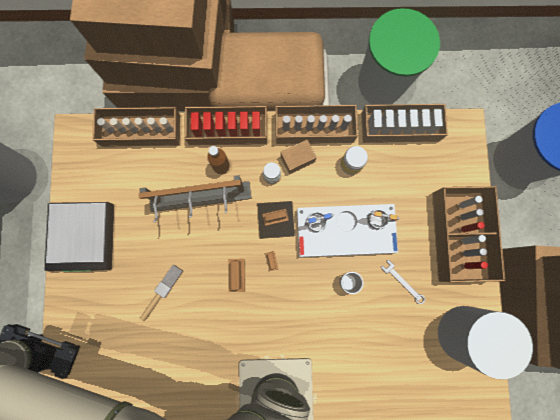

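Lap lookalikes: small block at side (242,222)/top (271,260); large block at side (230,190)/top (236,275); middle-sized block on the mat at side (291,222)/top (275,215), which fits the description. Blue and orange baskets are present (side (284,245) and (290,320)), and the middle cavity is empty. Next come the close crops.

```bash
cat > h.py <<'E'
import numpy as np, cv2
from scipy.spatial.transform import Rotation as R
def cam(bot,n):
    c=bot.camera(n); w,x,y,z=c["rotation"]; c["R"]=R.from_quat([x,y,z,w]).as_matrix(); return c
def ray(c,uv):
    K=c["intrinsics"]; d=np.array([(uv[0]-K[0,2])/K[0,0],-(uv[1]-K[1,2])/K[1,1],-1]); d=c["R"]@d
    return np.array(c["xyz"]),d/np.linalg.norm(d)
def plane(c,uv,z):
    o,d=ray(c,uv); return o+d*(z-o[2])/d[2]
def tri(c1,u1,c2,u2):
    o1,d1=ray(c1,u1);o2,d2=ray(c2,u2)
    s,*_=np.linalg.lstsq(np.c_[d1,-d2],o2-o1,rcond=None)
    a,b=o1+d1*s[0],o2+d2*s[1]; return (a+b)/2,np.linalg.norm(a-b)
def proj(c,p):
    q=c["R"].T@(np.array(p)-c["xyz"]); K=c["intrinsics"]
    return np.array([K[0,2]+K[0,0]*q[0]/-q[2],K[1,2]-K[1,1]*q[1]/-q[2]])
def crop(c,x0,y0,w,h,f,name):
    im=c["color"][y0:y0+h,x0:x0+w,::-1]; im=cv2.resize(im,None,fx=f,fy=f,interpolation=cv2.INTER_CUBIC)
    for i in range(0,w,10):
        cv2.line(im,(i*f,0),(i*f,4 if i%50 else 10),(255,0,255),1)
        if i%20==0: cv2.putText(im,str(x0+i),(i*f,18),0,.35,(255,0,255),1)
    for i in range(0,h,10):
        cv2.line(im,(0,i*f),(6,i*f),(255,0,255),1)
        if i%20==0: cv2.putText(im,str(y0+i),(8,i*f+4),0,.35,(255,0,255),1)
    cv2.imwrite("pics/"+name,im)
E
python3 - <<'E'
from cell import bot
from h import *
s=cam(bot,"side");t=cam(bot,"top")
crop(s,225,85,110,150,4,"s_stand.png")
crop(s,235,205,90,165,3,"s_die.png")
crop(t,135,140,270,130,3-1+1 if 0 else 2,"t_all.png")
crop(t,135,170,125,70,6,"t_stand.png")
crop(t,250,195,150,80,5,"t_die.png")
E
```

```text
(no output)
```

View pics/s_stand.png

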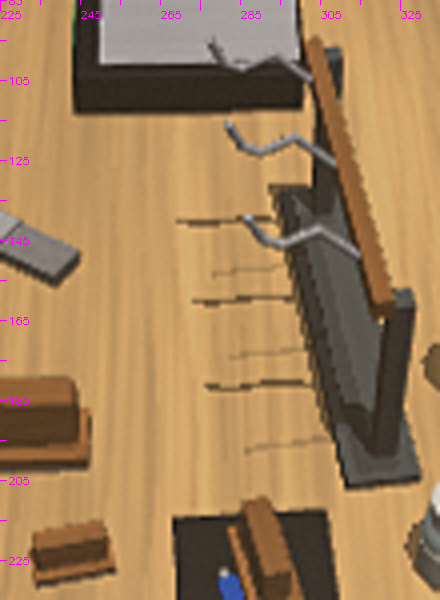

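View pics/s_die.png

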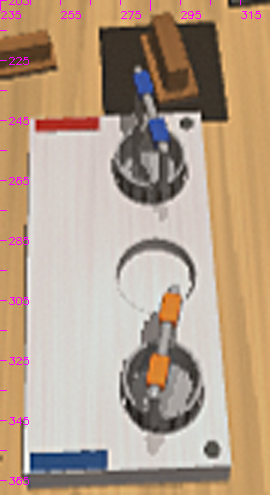

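View pics/t_stand.png

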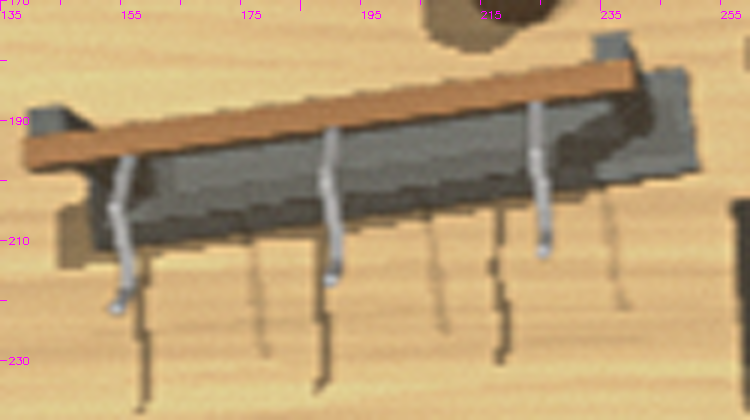

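View pics/t_die.png

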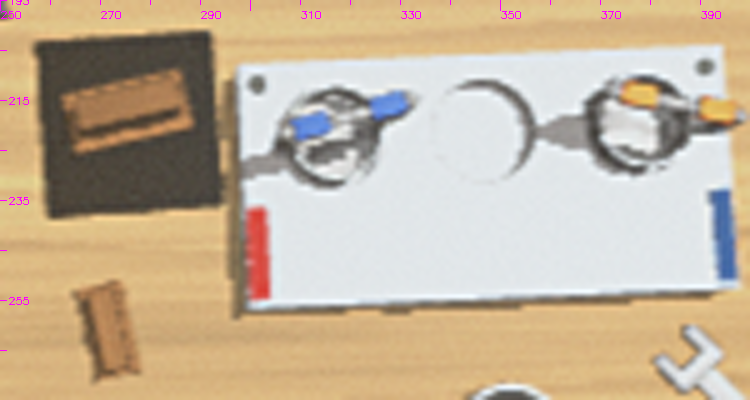

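The crops show the following.
- **Hooks:** tips at side (278,95), (282,116), (287,139) and top (154,221), (190,217), (225,212).
- **Baskets:** blue sleeves at top (310,220)/(326,216), orange at top (376,214)/(392,217).
- **Die:** red stripe at the left, blue at the right.
- **Lap:** on the mat at top (275,216). It is about 25 px long, between the small and large lookalikes.

Next I triangulate these points.

```bash
cat > m.py <<'E'
from cell import bot
from h import *
def blobs(c,lo,hi,box,amin=8):
    x0,y0,x1,y1=box; hsv=cv2.cvtColor(c["color"],cv2.COLOR_RGB2HSV)[y0:y1,x0:x1]
    m=cv2.inRange(hsv,np.array(lo),np.array(hi)); n,l,st,ce=cv2.connectedComponentsWithStats(m)
    return [(ce[i]+[x0,y0],st[i,4]) for i in range(1,n) if st[i,4]>=amin]
E
python3 - <<'E'
from m import *
np.set_printoptions(precision=4,suppress=True)
s=cam(bot,"side");t=cam(bot,"top")
col=dict(blue=((105,120,120),(125,255,255)),orange=((8,190,190),(22,255,255)),red=((0,150,120),(6,255,255)),navy=((100,120,60),(118,255,190)))
sb,tb=(235,215,325,370),(290,195,405,265)
for k,(lo,hi) in col.items():
    print(k,"S",[(a.round(1),n) for a,n in blobs(s,lo,hi,sb)],"T",[(a.round(1),n) for a,n in blobs(t,lo,hi,tb)])
print("tips")
P=[]
for a,b in zip([(278.2,95.5),(282.2,116.2),(286.7,139.5)],[(154.3,221.5),(190,216.8),(225.5,212)]):
    p,e=tri(s,a,t,b);P.append(p);print(p,e)
P=np.array(P); d=P[0]-P[2]; print("stand yaw",np.degrees(np.arctan2(-d[0],d[1])),np.linalg.norm(d))
# rail top via front/back edges: ends at z=.19 
for uv in [(139,197),(240,182.5)]: print("rail",plane(t,uv,.19))
# die outline corners, bright mask
for c,b,nm in((t,tb,"T"),(s,sb,"S")):
    hsv=cv2.cvtColor(c["color"],cv2.COLOR_RGB2HSV); m=cv2.inRange(hsv,np.array((0,0,185)),np.array((180,45,255)))
    q=np.zeros_like(m);q[b[1]:b[3],b[0]:b[2]]=m[b[1]:b[3],b[0]:b[2]]
    cs=max(cv2.findContours(q,0,2)[0],key=cv2.contourArea); r=cv2.minAreaRect(cs); 
    print(nm,[plane(c,p,.04)[:2] for p in cv2.boxPoints(r)], r)
# mat
E
```

```text
blue S [(array([282.5, 232.3]), np.int32(32)), (array([287.5, 248. ]), np.int32(36)), (array([257.8, 358.3]), np.int32(94))] T [(array([327.1, 215.8]), np.int32(23)), (array([311.9, 219.8]), np.int32(22)), (array([394.4, 241.4]), np.int32(44))]
orange S [(array([291.3, 307. ]), np.int32(45)), (array([287.2, 327.8]), np.int32(54))] T []
red S [(array([257.3, 245.8]), np.int32(69))] T [(array([301.2, 245.2]), np.int32(52))]
navy S [(array([282.5, 232. ]), np.int32(35)), (array([287.6, 248.1]), np.int32(37)), (array([257., 358.]), np.int32(131))] T [(array([394.4, 241.4]), np.int32(44))]
tips
[0.5407 0.3332 0.2285] 0.0057377168117178304
[0.5514 0.2331 0.23  ] 0.00449108150492964
[0.5624 0.1333 0.2305] 0.002887395109587688
stand yaw 6.201662615382397 0.2010573582503434
rail [0.6153 0.3897 0.19  ]
rail [0.6537 0.0951 0.19  ]
T [array([ 0.5996, -0.079 ]), array([ 0.6079, -0.4033]), array([ 0.447 , -0.4009]), array([ 0.4396, -0.0818])] ((346.9855651855469, 229.6602020263672), (48.93442916870117, 98.12395477294922), 87.56334686279297)
S [array([ 0.4238, -0.0872]), array([ 0.6153, -0.0819]), array([ 0.6068, -0.4007]), array([ 0.4494, -0.4043])] ((274.77154541015625, 302.28912353515625), (117.2662353515625, 68.26542663574219), 87.70938873291016)
```

```bash
cat >> h.py <<'E'
def need(bot,p,ydeg=None,grasp=.003):
    "move (tool mm, rad) that brings the grasp point to p with tool y at ydeg (mod 180)"
    st=bot.state(); w,x,y,z=st["tcp_rot"]; M=R.from_quat([x,y,z,w]).as_matrix()
    tcp=np.array(p,float)+[0,0,grasp]; d=M.T@(tcp-st["ee_pos"])*1000
    cur=np.degrees(np.arctan2(M[1,1],M[0,1])); a=0
    if ydeg is not None: a=-((ydeg-cur+90)%180-90)   # tool z is down
    print("need",d.round(1),"turn",round(np.radians(a),3),"| at",st["ee_pos"].round(4),"ydeg",cur.round(1),"q7",st["qpos"][6].round(2),"F",st["contact_force"].round(1),"w",round(st["width"],3),"ff",round(st["finger_force"],1),"t",round(st["time_s"],1))
E
python3 - <<'E'
from m import *
np.set_printoptions(precision=4,suppress=True)
s=cam(bot,"side");t=cam(bot,"top")
print("stripes",tri(s,(257.3,245.8),t,(301.2,245.2)),tri(s,(257.8,358.3),t,(394.4,241.4)))
tb=(290,195,405,265)
o=blobs(t,(8,120,150),(26,255,255),(365,200,405,225),5);print([(a.round(1),n) for a,n in o])
o=[a for a,n in sorted(o,key=lambda q:-q[1])[:2]]; o.sort(key=lambda a:a[0])
def rep(n,S,T):
    p=[tri(s,a,t,b) for a,b in zip(S,T)]; a,b=p[0][0],p[1][0]; d=a-b
    print(n,a,b,"miss",p[0][1],p[1][1],"mid",(a+b)/2,"len",np.linalg.norm(d),"bar deg",np.degrees(np.arctan2(d[1],d[0])))
    q=[plane(t,b,.15)for b in T];d=q[0]-q[1];print(" top only",np.degrees(np.arctan2(d[1],d[0])),(q[0]+q[1])/2)
rep("blue",[(282.5,232.3),(287.5,248)],[(311.9,219.8),(327.1,215.8)])
rep("orange",[(291.3,307),(287.2,327.8)],o)
# lap + mat
hs=cv2.cvtColor(t["color"],cv2.COLOR_RGB2HSV);
for c,b,nm in((t,(250,195,296,245),"T"),(s,(265,205,318,248),"S")):
    hs=cv2.cvtColor(c["color"],cv2.COLOR_RGB2HSV)[b[1]:b[3],b[0]:b[2]]
    m=cv2.inRange(hs,np.array((5,90,90)),np.array((20,190,255))); cs=max(cv2.findContours(m,0,2)[0],key=cv2.contourArea)
    r=cv2.minAreaRect(cs); print(nm,"lap",np.array(r[0])+b[:2],r[1],r[2],(cv2.boxPoints(r)+b[:2]).round(1).tolist())
    m=cv2.inRange(hs,np.array((0,0,0)),np.array((180,255,80))); cs=np.vstack([q for q in cv2.findContours(m,0,2)[0] if len(q)>8]); r=cv2.minAreaRect(cs); print("mat",np.array(r[0])+b[:2],r[1],r[2],plane(c,np.array(r[0])+b[:2],.004))
E
```

```text
stripes (array([ 0.476 , -0.0898,  0.0383]), np.float64(0.0019033233010149737)) (array([ 0.4825, -0.3951,  0.0366]), np.float64(0.0013008401547938532))
[(array([377.4, 213.3]), np.int32(28)), (array([393.3, 216.7]), np.int32(29))]
blue [ 0.5457 -0.1175  0.1452] [ 0.5571 -0.164   0.1447] miss 0.0019545395319276234 0.0018169924722543154 mid [ 0.5514 -0.1407  0.1449] len 0.04789421449176146 bar deg 103.730247256451
 top only 103.76108241302165 [ 0.5498 -0.1403  0.15  ]
orange [ 0.5614 -0.3175  0.1447] [ 0.5504 -0.365   0.1456] miss 0.0006862098859355113 0.0013792625199861707 mid [ 0.5559 -0.3413  0.1451] len 0.04871792872751739 bar deg 77.02542734962994
 top only 76.84239580697601 [ 0.5548 -0.34    0.15  ]
T lap [272.5 212.5] (35.0, 45.0) 90.0 [[250.0, 195.0], [295.0, 195.0], [295.0, 230.0], [250.0, 230.0]]
mat [275.4181 219.2721] (33.85816955566406, 33.791656494140625) 86.18592071533203 [ 0.5657 -0.0078  0.004 ]
S lap [291. 226.] (42.0, 52.0) 90.0 [[265.0, 205.0], [317.0, 205.0], [317.0, 247.0], [265.0, 247.0]]
mat [288.6472 229.5609] (33.5573616027832, 40.682064056396484) 85.91438293457031 [ 0.5678 -0.0131  0.004 ]
```

```bash
python3 - <<'E'
from cell import bot
from h import *
need(bot,(.5457,-.1175,.20),13.7)
need(bot,(.5457,-.1175,.145),13.7)
E
```

```text
need [-553.4 -551.7   41.5] turn 0.988 | at [0.2106 0.5884 0.2445] ydeg 70.3 q7 -0.09 F [ 0.2 -0.6  0.5] w 1.0 ff 0.0 t 0.4
need [-553.4 -551.7   96.5] turn 0.988 | at [0.2106 0.5884 0.2445] ydeg 70.3 q7 -0.09 F [ 0.2 -0.6  0.5] w 1.0 ff 0.0 t 0.4
```

Call:
step_arm(moves=[[-40, -40, -20, 0.1], [-80, -80, -40, 0.2], [-120, -120, -50, 0.3], [-160, -160, -50, 0.4], [-200, -200, -50, 0.5], [-240, -240, -50, 0.6], [-280, -280, -50, 0.7], [-280, -280, -50, 0.7]], hand=1)

```text
time_s: 1.4
ee_pos: [0.3818, 0.2267, 0.2951]
tcp_rot: [0.0, 0.502, 0.865, 0.001]
contact_force: [-1.3, 0.8, 0.5]
width: 0.999
finger_force: 0.0
```

```bash
python3 - <<'E'
from cell import bot
from h import *
need(bot,(.5457,-.1175,.20),13.7)
E
```

```text
need [-380.2  -28.4   91.9] turn 0.28 | at [0.3818 0.2267 0.2951] ydeg 29.7 q7 -0.14 F [-1.3  0.8  0.5] w 0.999 ff 0.0 t 1.4
```

Call:
step_arm(moves=[[-55, -4, 0, 0.05], [-110, -8, 0, 0.1], [-165, -12, 0, 0.15], [-220, -16, 0, 0.2], [-275, -20, 10, 0.24], [-330, -24, 40, 0.28], [-380, -28, 90, 0.28], [-380, -28, 90, 0.28]])

```text
time_s: 2.4
ee_pos: [0.5459, -0.1141, 0.2014]
tcp_rot: [-0.001, 0.616, 0.788, -0.002]
contact_force: [-0.5, 0.6, 1.1]
width: 0.999
finger_force: 0.0
```

```bash
python3 - <<'E'
from cell import bot
from h import *
need(bot,(.5457,-.1175,.144),13.7)
c=cam(bot,"side"); crop(c,200,170,150,110,5,"s1.png")
E
```

```text
need [-3.3 -0.7 54.4] turn 0.005 | at [ 0.5459 -0.1141  0.2014] ydeg 14.0 q7 0.51 F [-0.5  0.6  1.1] w 0.999 ff 0.0 t 2.4
```

View pics/s1.png

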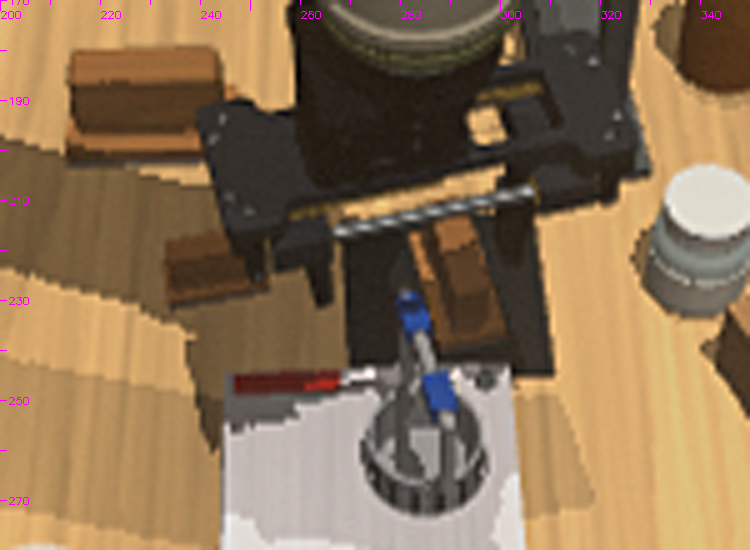

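The gripper straddles the blue bail, with the far blue sleeve at side (281,232) midway between the fingers. I descend and grip.

Call:
step_arm(moves=[[-3, -1, 10, 0], [-3, -1, 25, 0], [-3, -1, 40, 0], [-3, -1, 54, 0], [-3, -1, 54, 0]])

```text
time_s: 3.08
ee_pos: [0.5459, -0.1149, 0.1493]
tcp_rot: [-0.001, 0.615, 0.789, -0.001]
contact_force: [0.1, -0.6, 0.1]
width: 1.0
finger_force: 0.0
```

Call:
step_arm(moves=[[0, 0, 0, 0], [0, 0, 0, 0], [0, 0, 0, 0], [0, 0, 0, 0], [0, 0, 0, 0], [0, 0, 0, 0], [0, 0, 0, 0], [0, 0, 0, 0]], hand=-1)

```text
time_s: 4.08
ee_pos: [0.5466, -0.1152, 0.1505]
tcp_rot: [-0.0, 0.615, 0.789, 0.0]
contact_force: [-0.5, -0.2, -0.6]
width: 0.172
finger_force: 0.1
```

Call:
step_arm(moves=[[0, 0, 0, 0], [0, 0, -5, 0], [0, 0, -15, 0], [0, 0, -30, 0], [0, 0, -50, 0], [0, 0, -75, 0], [0, 0, -75, 0]])

```text
time_s: 4.95
ee_pos: [0.5477, -0.1156, 0.228]
tcp_rot: [0.002, 0.615, 0.789, 0.001]
contact_force: [0.4, 0.7, -1.7]
width: 0.155
finger_force: 29.9
```

```bash
python3 - <<'E'
from cell import bot
from h import *
need(bot,(.5457,-.1175,.28),6.6)
c=cam(bot,"side"); crop(c,200,140,150,140,4,"s2.png")
E
```

```text
need [ -1.4  -2.2 -55. ] turn 0.132 | at [ 0.5477 -0.1156  0.228 ] ydeg 14.1 q7 0.5 F [ 0.4  0.7 -1.7] w 0.155 ff 29.9 t 5.0
```

View pics/s2.png

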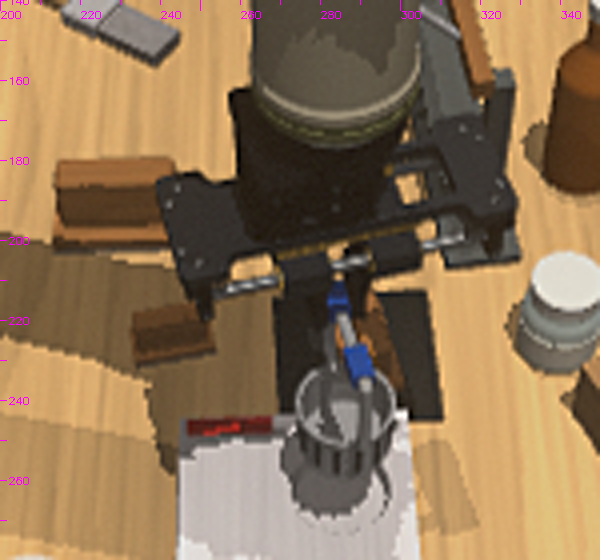

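The blue basket is gripped by its far sleeve (side 282,215) and is clear of the die. I plan the transfer to hook 1.

```bash
python3 - <<'E'
from cell import bot
from h import *
need(bot,(.45,-.02,.294),6.6)
need(bot,(.4716,.3507,.294),6.6)
E
```

```text
need [116.1 -70.6 -70.6] turn 0.132 | at [ 0.547  -0.1153  0.2265] ydeg 14.2 q7 0.5 F [-0.4 -0.3 -2.7] w 0.159 ff 29.9 t 5.0
need [470.3  41.  -70.5] turn 0.132 | at [ 0.547  -0.1153  0.2265] ydeg 14.2 q7 0.5 F [-0.4 -0.3 -2.7] w 0.159 ff 29.9 t 5.0
```

Call:
step_arm(moves=[[10, -8, -25, 0.02], [35, -25, -50, 0.05], [65, -45, -70, 0.08], [90, -60, -70, 0.11], [116, -70, -70, 0.13], [140, -64, -70, 0.13], [165, -56, -70, 0.13], [195, -46, -70, 0.13]])

```text
time_s: 6.0
ee_pos: [0.4539, 0.0631, 0.2949]
tcp_rot: [-0.0, 0.665, 0.747, -0.0]
contact_force: [0.5, -0.1, -0.5]
width: 0.162
finger_force: 29.9
```

```bash
python3 - <<'E'
from cell import bot
from h import *
need(bot,(.4716,.3507,.294),6.6)
E
```

```text
need [283.6  51.   -2.1] turn 0.001 | at [0.4539 0.0631 0.2949] ydeg 6.7 q7 -0.16 F [ 0.5 -0.1 -0.5] w 0.162 ff 29.9 t 6.0
```

Call:
step_arm(moves=[[25, 4, 0, 0], [65, 11, 0, 0], [110, 20, 0, 0], [155, 28, 0, 0], [200, 36, 0, 0], [245, 44, 0, 0], [275, 50, 0, 0], [284, 51, 0, 0]])

```text
time_s: 7.0
ee_pos: [0.4709, 0.3524, 0.294]
tcp_rot: [-0.0, 0.664, 0.748, -0.001]
contact_force: [-0.1, -0.5, -0.5]
width: 0.159
finger_force: 29.9
```

Call:
step_arm(moves=[[0, 0, 0, 0], [0, 0, 0, 0], [0, 0, 0, 0], [0, 0, 0, 0]])

```text
time_s: 7.5
ee_pos: [0.472, 0.3501, 0.2958]
tcp_rot: [-0.0, 0.665, 0.747, 0.0]
contact_force: [-0.6, 0.4, -1.0]
width: 0.156
finger_force: 29.9
```

```bash
python3 - <<'E'
from m import *
need(bot,(.4716,.3507,.294),6.6)
np.set_printoptions(precision=4,suppress=True)
s=cam(bot,"side");t=cam(bot,"top")
for c,n in((s,"S"),(t,"T")): print(n,[(a.round(1),k) for a,k in blobs(c,(105,110,70),(125,255,255),(130,40,330,260) if n=="S" else (100,170,260,320),4)])
crop(s,190,50,150,110,5,"s3.png");crop(t,120,150,150,110,4,"t3.png")
E
```

```text
need [ 0.7 -0.3 -1.2] turn 0.001 | at [0.472  0.3501 0.2958] ydeg 6.7 q7 -0.55 F [-0.6  0.4 -1. ] w 0.156 ff 29.9 t 7.5
S [(array([215.1,  42.1]), np.int32(49)), (array([229.9,  40.5]), np.int32(15)), (array([254.4,  74.6]), np.int32(8)), (array([255.9,  84.6]), np.int32(21))]
T [(array([159.4, 241.2]), np.int32(36))]
```

View pics/s3.png

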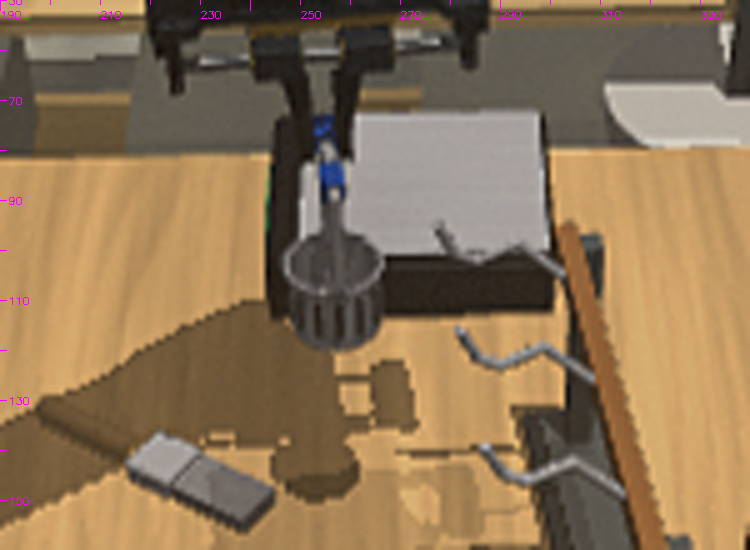

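```bash
python3 - <<'E'
from m import *
np.set_printoptions(precision=4,suppress=True)
s=cam(bot,"side");t=cam(bot,"top")
print(tri(s,(255.9,84.6),t,(159.4,241.2)))
E
```

```text
(array([0.4779, 0.3001, 0.293 ]), np.float64(0.0012659558011045484))
```

Call:
step_arm(moves=[[0, 15, 0, 0], [0, 35, 0, 0], [0, 55, 0, 0], [0, 75, 0, 0], [0, 90, 0, 0], [0, 90, 0, 0], [0, 90, 20, 0], [0, 90, 35, 0]])

```text
time_s: 8.7
ee_pos: [0.5616, 0.3613, 0.2603]
tcp_rot: [0.0, 0.664, 0.747, 0.001]
contact_force: [-0.7, 0.1, -2.1]
width: 0.18
finger_force: 29.9
```

```bash
python3 - <<'E'
from m import *
np.set_printoptions(precision=4,suppress=True)
need(bot,(.561,.3612,.215),6.6)
s=cam(bot,"side");t=cam(bot,"top")
for c,n in((s,"S"),(t,"T")): print(n,[(a.round(1),k) for a,k in blobs(c,(105,110,70),(125,255,255),(230,60,330,260) if n=="S" else (100,170,260,320),4)])
crop(s,225,60,110,80,6,"s4.png");crop(t,120,150,150,110,5,"t4.png")
a=cv2.imread("pics/s4.png");b=cv2.imread("pics/t4.png")[:,:660]
E
```

```text
need [-0.1 -0.6 42.3] turn 0.002 | at [0.5616 0.3613 0.2603] ydeg 6.7 q7 -0.44 F [-0.7  0.1 -2.1] w 0.18 ff 29.9 t 8.7
S [(array([284.,  83.]), np.int32(7)), (array([286.3,  93. ]), np.int32(20))]
T [(array([160.2, 210.3]), np.int32(30))]
```

View pics/s4.png

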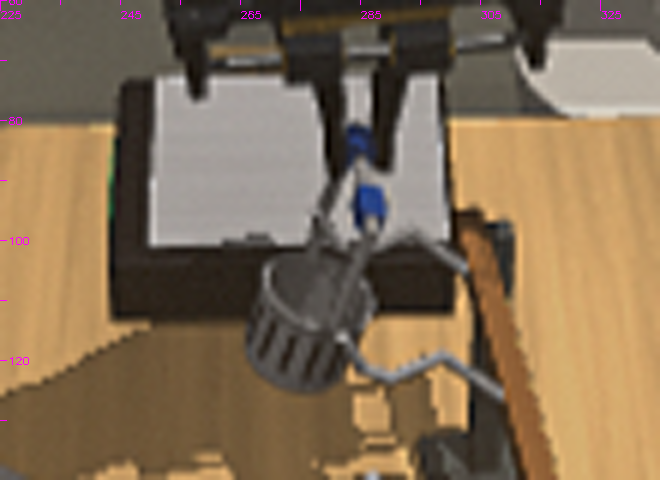

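The blue bail is over hook 1, with sleeves at side (284,83) and (286,93). The cup (side 276,115) is tilted towards -x: it brushed the hook because I came in too high. The hook is already inside the bail opening, so I lower the bail into the seat. It can swing upright when released.

Call:
step_arm(moves=[[0, 0, 6, 0], [0, 0, 12, 0], [0, 0, 18, 0], [0, 0, 24, 0], [0, 0, 30, 0], [0, 0, 35, 0], [0, 0, 38, 0], [0, 0, 38, 0]])

```text
time_s: 9.8
ee_pos: [0.5612, 0.3612, 0.2226]
tcp_rot: [0.0, 0.665, 0.747, 0.0]
contact_force: [-0.3, -0.5, -0.6]
width: 0.18
finger_force: 29.9
```

```bash
python3 - <<'E'
from m import *
np.set_printoptions(precision=4,suppress=True)
need(bot,(.561,.3612,.215),6.6)
s=cam(bot,"side");t=cam(bot,"top")
r={}
for c,n in((s,"S"),(t,"T")): r[n]=blobs(c,(105,110,70),(125,255,255),(230,60,330,260) if n=="S" else (100,170,260,320),4);print(n,[(a.round(1),k) for a,k in r[n]])
p=tri(s,r["S"][-1][0],t,r["T"][-1][0]);print("near sleeve",p)
seat=np.array([.5639,.3353,.212]);e=np.array([-.115,.9934,0]);print("expected",seat-.024*e)
crop(s,225,60,110,80,6,"s5.png")
E
```

```text
need [ 0.1 -0.2  4.6] turn 0.002 | at [0.5612 0.3612 0.2226] ydeg 6.7 q7 -0.43 F [-0.3 -0.5 -0.6] w 0.18 ff 29.9 t 9.8
S [(array([284. ,  93.5]), np.int32(6)), (array([285.7, 103.8]), np.int32(26))]
T [(array([163.7, 212. ]), np.int32(29))]
near sleeve (array([0.5662, 0.3108, 0.2146]), np.float64(2.9134282859586484e-05))
expected [0.5667 0.3115 0.212 ]
```

View pics/s5.png

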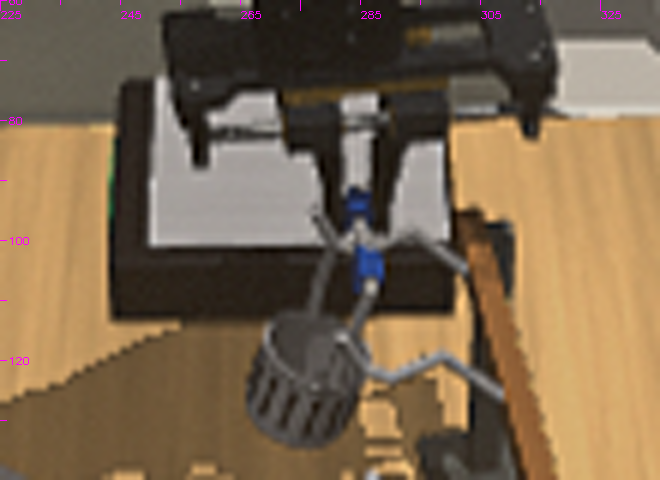

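The bail sits in the hook valley, with the sleeve 1 mm from where I expected it. I release gently, let it settle, then rise.

Call:
step_arm(moves=[[0, 0, 2, 0], [0, 0, 2, 0], [0, 0, 2, 0], [0, 0, 2, 0]])

```text
time_s: 10.4
ee_pos: [0.5613, 0.3612, 0.2209]
tcp_rot: [0.0, 0.665, 0.747, 0.0]
contact_force: [0.4, 0.6, 4.1]
width: 0.178
finger_force: 29.9
```

Call:
step_arm(moves=[[0, 0, 0, 0], [0, 0, 0, 0], [0, 0, 0, 0], [0, 0, 0, 0], [0, 0, 0, 0], [0, 0, 0, 0], [0, 0, 0, 0], [0, 0, 0, 0]], hand=-0.4)

```text
time_s: 11.4
ee_pos: [0.5612, 0.3611, 0.2206]
tcp_rot: [-0.0, 0.665, 0.747, 0.0]
contact_force: [-0.0, 0.1, 0.4]
width: 0.303
finger_force: 0.0
```

Call:
step_arm(moves=[[0, 0, 0, 0], [0, 0, 0, 0], [0, 0, 0, 0], [0, 0, 0, 0], [0, 0, 0, 0], [0, 0, 0, 0], [0, 0, 0, 0], [0, 0, 0, 0]])

```text
time_s: 12.4
ee_pos: [0.5612, 0.3611, 0.2206]
tcp_rot: [-0.0, 0.665, 0.747, 0.0]
contact_force: [0.3, 0.4, -0.2]
width: 0.298
finger_force: 0.0
```

Call:
step_arm(moves=[[0, 0, 0, 0], [0, 0, 0, 0], [0, 0, -5, 0], [0, 0, -15, 0], [0, 0, -30, 0], [0, 0, -50, 0], [0, 0, -80, 0], [0, 0, -100, 0]], hand=0.2)

```text
time_s: 13.4
ee_pos: [0.5615, 0.3612, 0.3234]
tcp_rot: [0.0, 0.665, 0.747, 0.001]
contact_force: [-0.8, -1.1, 0.4]
width: 0.6
finger_force: 0.0
```

```bash
python3 - <<'E'
from m import *
np.set_printoptions(precision=4,suppress=True)
s=cam(bot,"side");t=cam(bot,"top")
r={}
for c,n in((s,"S"),(t,"T")): r[n]=blobs(c,(105,110,70),(125,255,255),(230,60,330,260) if n=="S" else (100,170,260,320),4);print(n,[(a.round(1),k) for a,k in r[n]])
sy=(.5614-.5504)/1
need(bot,(.45,0,.30),-13)
need(bot,(.5614,-.3175,.20),-13)
crop(s,225,60,110,80,6,"s6.png")
E
```

```text
S [(array([284.2,  93.5]), np.int32(16)), (array([286.4, 103. ]), np.int32(21))]
T [(array([163.2, 211.6]), np.int32(29)), (array([146.1, 214. ]), np.int32(32))]
need [-346.  -153.5   19.6] turn 0.344 | at [0.562  0.3615 0.3242] ydeg 6.7 q7 -0.44 F [ 0.6 -0.3 -0.3] w 0.601 ff 0.0 t 13.5
need [-674.6  -80.4  119.1] turn 0.344 | at [0.562  0.3615 0.3242] ydeg 6.7 q7 -0.44 F [ 0.6 -0.3 -0.3] w 0.601 ff 0.0 t 13.5
```

View pics/s6.png

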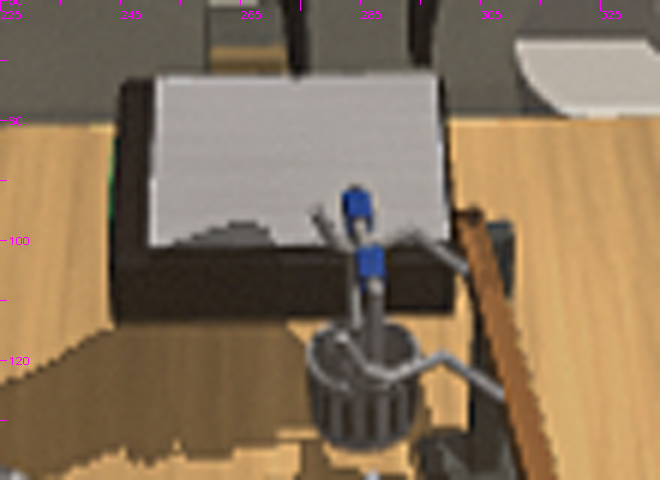

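The blue basket hangs upright on hook 1, bar at side (285,98). Next is the orange basket.

Call:
step_arm(moves=[[-25, -3, 0, 0.04], [-70, -8, 0, 0.09], [-120, -14, 0, 0.14], [-170, -20, 0, 0.19], [-220, -26, 0, 0.24], [-270, -32, 0, 0.29], [-320, -38, 0, 0.34], [-370, -44, 0, 0.34]], hand=1)

```text
time_s: 14.5
ee_pos: [0.5602, -0.0131, 0.3202]
tcp_rot: [-0.0, 0.782, 0.624, 0.0]
contact_force: [1.4, -0.2, -0.9]
width: 1.002
finger_force: 0.0
```

```bash
python3 - <<'E'
from m import *
need(bot,(.5614,-.3175,.20),-13)
E
```

```text
need [-296.6   68.7  117.1] turn 0.003 | at [ 0.5602 -0.0131  0.3202] ydeg -12.8 q7 -0.21 F [ 1.4 -0.2 -0.9] w 1.002 ff 0.0 t 14.5
```

Call:
step_arm(moves=[[-45, 10, 0, 0], [-95, 22, 10, 0], [-145, 34, 30, 0], [-195, 45, 60, 0], [-240, 56, 90, 0], [-280, 65, 117, 0], [-297, 69, 117, 0], [-297, 69, 117, 0]])

```text
time_s: 15.5
ee_pos: [0.5621, -0.3172, 0.204]
tcp_rot: [0.0, 0.782, 0.623, -0.0]
contact_force: [-0.5, 1.3, -0.2]
width: 1.001
finger_force: 0.0
```

```bash
python3 - <<'E'
from m import *
np.set_printoptions(precision=4,suppress=True)
need(bot,(.5614,-.3175,.144),-13)
s=cam(bot,"side");print([(a.round(1),k) for a,k in blobs(s,(8,190,150),(22,255,255),(270,290,310,350),4)])
E
```

```text
need [-0.4 -0.7 57. ] turn 0.002 | at [ 0.5621 -0.3172  0.204 ] ydeg -12.9 q7 0.43 F [-0.5  1.3 -0.2] w 1.001 ff 0.0 t 15.5
[(array([291. , 306.5]), np.int32(10)), (array([289.8, 310.6]), np.int32(9)), (array([287.2, 328. ]), np.int32(58))]
```

Call:
step_arm(moves=[[0, -1, 10, 0], [0, -1, 25, 0], [0, -1, 42, 0], [0, -1, 57, 0], [0, -1, 57, 0]])

```text
time_s: 16.18
ee_pos: [0.5606, -0.3156, 0.1448]
tcp_rot: [-0.001, 0.781, 0.624, -0.001]
contact_force: [0.3, 0.2, -0.5]
width: 0.999
finger_force: 0.0
```

Call:
step_arm(moves=[[0, 0, 0, 0], [0, 0, 0, 0], [0, 0, 0, 0], [0, 0, 0, 0], [0, 0, 0, 0], [0, 0, 0, 0], [0, 0, 0, 0], [0, 0, 0, 0]], hand=-1)

```text
time_s: 17.18
ee_pos: [0.5613, -0.3161, 0.1465]
tcp_rot: [-0.0, 0.781, 0.624, 0.0]
contact_force: [-0.9, -0.4, -0.0]
width: 0.172
finger_force: 0.0
```

Call:
step_arm(moves=[[0, 0, 0, 0], [0, 0, 0, 0], [0, 0, -5, 0], [0, 0, -15, 0], [0, 0, -35, 0], [0, 0, -65, 0], [0, 0, -100, 0], [0, 0, -116, 0]])

```text
time_s: 18.18
ee_pos: [0.5618, -0.3168, 0.2658]
tcp_rot: [0.002, 0.781, 0.624, 0.001]
contact_force: [0.0, 0.4, -0.2]
width: 0.157
finger_force: 30.0
```

```bash
python3 - <<'E'
from m import *
np.set_printoptions(precision=4,suppress=True)
# hook3 seat
e=np.array([-.115,.9934]);f=np.array([.9934,.115])
seat=np.array([.5754,.236])-.1*e; g=seat+.024*e; a=g-.1*f
print(seat,g,a)
need(bot,(*a,.2615),6.6); need(bot,(.45,-.15,.2615),6.6)
s=cam(bot,"side");t=cam(bot,"top")
for c,n in((s,"S"),(t,"T")): print(n,[(b.round(1),k) for b,k in blobs(c,(8,150,150),(24,255,255),(270,260,310,350) if n=="S" else (355,180,405,230),4)])
E
```

```text
[0.5869 0.1367] [0.5841 0.1605] [0.4848 0.149 ]
need [ 437.2 -178.2    0.4] turn -0.338 | at [ 0.5618 -0.3168  0.2658] ydeg -12.8 q7 0.41 F [ 0.   0.4 -0.2] w 0.157 ff 30.0 t 18.2
need [ 137.9 -146.     0.6] turn -0.338 | at [ 0.5618 -0.3168  0.2658] ydeg -12.8 q7 0.41 F [ 0.   0.4 -0.2] w 0.157 ff 30.0 t 18.2
S [(array([290.5, 286. ]), np.int32(8)), (array([288.2, 305.4]), np.int32(76))]
T []
```

Call:
step_arm(moves=[[15, -16, 0, -0.04], [40, -42, 0, -0.09], [70, -74, 0, -0.15], [100, -106, 0, -0.21], [130, -138, 0, -0.27], [160, -150, 0, -0.32], [195, -152, 0, -0.338], [230, -156, 0, -0.338]])

```text
time_s: 19.27
ee_pos: [0.4595, -0.0561, 0.2615]
tcp_rot: [-0.001, 0.665, 0.747, -0.0]
contact_force: [0.4, -0.1, -0.1]
width: 0.157
finger_force: 30.0
```

```bash
python3 - <<'E'
from m import *
need(bot,(.4847,.1507,.260),6.6)
E
```

```text
need [202.5  48.9  -1.4] turn 0.0 | at [ 0.4595 -0.0561  0.2615] ydeg 6.6 q7 0.11 F [ 0.4 -0.1 -0.1] w 0.157 ff 30.0 t 19.3
```

Call:
step_arm(moves=[[20, 5, 0, 0], [60, 14, 0, 0], [100, 24, 0, 0], [140, 34, 0, 0], [175, 43, 0, 0], [197, 48, 0, 0], [202, 49, 0, 0], [202, 49, 0, 0]])

```text
time_s: 20.27
ee_pos: [0.4856, 0.1479, 0.2623]
tcp_rot: [0.0, 0.666, 0.746, -0.0]
contact_force: [-0.3, -0.5, -1.3]
width: 0.155
finger_force: 30.0
```

Call:
step_arm(moves=[[0, 0, 0, 0], [0, 0, 0, 0], [0, 0, 0, 0], [0, 0, 0, 0]])

```text
time_s: 20.78
ee_pos: [0.4855, 0.1488, 0.2626]
tcp_rot: [-0.0, 0.665, 0.747, 0.0]
contact_force: [0.4, -0.8, -0.6]
width: 0.158
finger_force: 30.0
```

```bash
python3 - <<'E'
from m import *
np.set_printoptions(precision=4,suppress=True)
need(bot,(.4847,.1507,.260),6.6); need(bot,(.584,.1622,.260),6.6)
s=cam(bot,"side");t=cam(bot,"top")
r={}
for c,n,b in((s,"S",(230,100,300,200)),(t,"T",(190,190,270,260))): r[n]=blobs(c,(8,170,120) if n=="S" else (8,150,120),(24,255,255),b,6);print(n,[(b.round(1),k) for b,k in r[n]])
for a,_ in r["S"]:
  for b,_ in r["T"]: print(tri(s,a,t,b))
E
```

```text
need [ 2.  -0.6 -0.4] turn -0.0 | at [0.4855 0.1488 0.2626] ydeg 6.6 q7 -0.26 F [ 0.4 -0.8 -0.6] w 0.158 ff 30.0 t 20.8
need [ 2.  99.3 -0.4] turn -0.0 | at [0.4855 0.1488 0.2626] ydeg 6.6 q7 -0.26 F [ 0.4 -0.8 -0.6] w 0.158 ff 30.0 t 20.8
S [(array([258. , 128.5]), np.int32(6)), (array([260.4, 139.8]), np.int32(33))]
T [(array([236.2, 235.7]), np.int32(31))]
(array([0.4878, 0.0967, 0.304 ]), np.float64(0.0011360123993319174))
(array([0.4918, 0.1006, 0.2613]), np.float64(0.0018770526837771561))
```

Call:
step_arm(moves=[[2, 12, 0, 0], [2, 30, 0, 0], [2, 48, 0, 0], [2, 66, 0, 0], [2, 84, 0, 0], [2, 97, 0, 0], [2, 99, 0, 0], [2, 99, 0, 0]])

```text
time_s: 21.88
ee_pos: [0.5835, 0.1623, 0.2624]
tcp_rot: [-0.0, 0.665, 0.747, -0.0]
contact_force: [0.4, -0.7, -1.4]
width: 0.159
finger_force: 30.0
```

Call:
step_arm(moves=[[0, 0, 0, 0], [0, 0, 8, 0], [0, 0, 16, 0], [0, 0, 24, 0], [0, 0, 32, 0], [0, 0, 40, 0], [0, 0, 45, 0], [0, 0, 45, 0]])

```text
time_s: 22.88
ee_pos: [0.5835, 0.1622, 0.2171]
tcp_rot: [-0.0, 0.665, 0.747, -0.0]
contact_force: [-0.8, -0.2, -0.8]
width: 0.158
finger_force: 30.0
```

```bash
python3 - <<'E'
from m import *
np.set_printoptions(precision=4,suppress=True)
need(bot,(.584,.1622,.212),6.6)
s=cam(bot,"side");t=cam(bot,"top")
r={}
for c,n,b in((s,"S",(270,100,320,180)),(t,"T",(190,170,270,260))): r[n]=blobs(c,(8,170,120) if n=="S" else (8,150,120),(24,255,255),b,6);print(n,[(b.round(1),k) for b,k in r[n]])
for a,_ in r["S"]:
  for b,_ in r["T"]: print(tri(s,a,t,b))
crop(s,255,100,80,100,6,"s7.png")
E
```

```text
need [-0.1  0.5  2.1] turn -0.0 | at [0.5835 0.1622 0.2171] ydeg 6.6 q7 -0.16 F [-0.8 -0.2 -0.8] w 0.158 ff 30.0 t 22.9
S [(array([293.5, 136.5]), np.int32(8)), (array([296.7, 148. ]), np.int32(29))]
T [(array([232.8, 202.8]), np.int32(32))]
(array([0.5811, 0.1092, 0.2635]), np.float64(0.000515104812419252))
(array([0.5901, 0.114 , 0.2161]), np.float64(0.0018644131341260734))
```

View pics/s7.png

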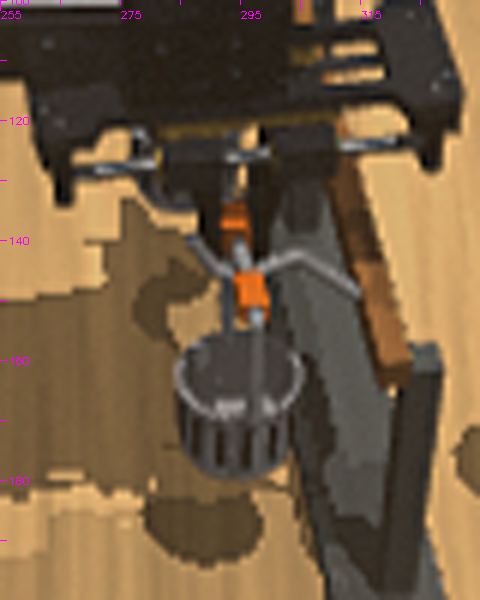

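The orange bar lies in hook 3's valley at side (295,143) and the cup hangs straight. I lower the last 2 mm and release.

Call:
step_arm(moves=[[0, 0, 1, 0], [0, 0, 2, 0], [0, 0, 2, 0], [0, 0, 2, 0]])

```text
time_s: 23.48
ee_pos: [0.5837, 0.1623, 0.2157]
tcp_rot: [0.0, 0.665, 0.747, 0.0]
contact_force: [-0.8, -0.5, -0.5]
width: 0.155
finger_force: 30.0
```

Call:
step_arm(moves=[[0, 0, 0, 0], [0, 0, 0, 0], [0, 0, 0, 0], [0, 0, 0, 0], [0, 0, 0, 0], [0, 0, 0, 0], [0, 0, 0, 0], [0, 0, 0, 0]], hand=-0.4)

```text
time_s: 24.48
ee_pos: [0.5836, 0.1623, 0.2155]
tcp_rot: [-0.0, 0.665, 0.747, 0.0]
contact_force: [1.2, -0.3, -0.7]
width: 0.3
finger_force: 0.0
```

Call:
step_arm(moves=[[0, 0, 0, 0], [0, 0, 0, 0], [0, 0, -5, 0], [0, 0, -15, 0], [0, 0, -30, 0], [0, 0, -50, 0], [0, 0, -80, 0], [0, 0, -100, 0]], hand=0.2)

```text
time_s: 25.48
ee_pos: [0.584, 0.1623, 0.3183]
tcp_rot: [0.001, 0.665, 0.747, 0.001]
contact_force: [0.2, -0.1, -0.6]
width: 0.596
finger_force: 0.0
```

```bash
python3 - <<'E'
from m import *
np.set_printoptions(precision=4,suppress=True)
s=cam(bot,"side");t=cam(bot,"top")
for c,n,b in((s,"S",(270,100,320,180)),(t,"T",(190,170,270,260))): print(n,[(b.round(1),k) for b,k in blobs(c,(8,170,120) if n=="S" else (8,150,120),(24,255,255),b,6)])
for c,n in((s,"S"),(t,"T")): print(n,[(a.round(1),k) for a,k in blobs(c,(105,110,70),(125,255,255),(230,60,330,260) if n=="S" else (100,170,260,320),4)])
need(bot,(.5,0,.25))
# lap: dump hue/val stats along mat region
for c,n,b in((t,"T",(255,205,297,238)),(s,"S",(262,205,322,250))):
    hs=cv2.cvtColor(c["color"],cv2.COLOR_RGB2HSV)[b[1]:b[3],b[0]:b[2]]
    print(n); print("\n".join(" ".join("%3d"%min(v,999) for v in r) for r in hs[::2,::2,2]))
    if n=="T":print("\n".join(" ".join("%3d"%v for v in r) for r in hs[::2,::2,1]))
E
```

```text
S [(array([294. , 136.4]), np.int32(27)), (array([296.7, 148.4]), np.int32(29))]
T [(array([232.9, 202.7]), np.int32(31))]
S [(array([287., 103.]), np.int32(15))]
T [(array([160.8, 211.7]), np.int32(10)), (array([146.5, 214.2]), np.int32(33))]
need [-151.7 -103.    65.3] turn 0.0 | at [0.5846 0.1624 0.319 ] ydeg 6.6 q7 -0.17 F [ 0.3  0.6 -0. ] w 0.599 ff 0.0 t 25.6
T
221  92  71  74  72  67  75  71  74  75  77  78  79  77  74  76  75  75  75 208 227
228 171  67  74  76  79  75  75  72  75  77  73  70  76  76  71  80  76  74 206 224
226 168  66  68  71  76  76  72  75  77  72  77  86 112 136 149  78  73  70 201 227
227 171  71  70  72  68  67  76  92 128 171 164 147 155 169 154  79  74  72 201 156
222 172  71  72 100 123 181 152 155 160 172 173 174 174 175 165 100  73  68 195 140
199 161  66  70 167 159 167 165 169 168 168 172 169 178 180 177 123  74  72 187 131
200 165  66  67 103 134 165 166 168 171 178 170 153 126  85  93 151  70  75 150 138
197 184  68  66  80 130 176 161 148  98  75  77  83 116 173 198 201  79  76 121 137
189 181  73  75  72 103  83  76  94 124 198 199 198 196 13
[... 4187 characters left out ...]
  61  61  61  60  60  60  62  61  83  78  77  64  63  58  60  62  63  58  59 141 222 218 210 211 212
202 215 217 218  43  57  56  57  55  54  53  54  55  49  47  49  45  48  49  50  58  65  64  60 101 223 218 208 210 213
203 210 210 214 122 129 145 144 146 169 167 170 171 201 199 204 242 229 236 244  38  60  61  60  81 225 217 208 209 211
174 176 169 215 222 221 222 221 223 221 220 222 222 222 221 221 224  80  83 233 130 128 132 120 142 223 218 208 209 212
170 165 159 212 219 220 220 218 220 215 220 219 220 220 220 220 225 106 138 227 221 214 223 200 223 220 220 209 207 214
229 230 224 220 219 218 220 218 220 216 221 221 222 221 220 220 221 227 223 220 219 212 221 197 221 218 219 205 207 215
```

```bash
cat > lap.py <<'E'
from m import *
def comp(c,b,smin,vlo,vhi):
    x0,y0,x1,y1=b; hs=cv2.cvtColor(c["color"],cv2.COLOR_RGB2HSV)[y0:y1,x0:x1]
    m=cv2.inRange(hs,np.array((4,smin,vlo)),np.array((22,255,vhi)))
    n,l,st,ce=cv2.connectedComponentsWithStats(m,connectivity=4); i=1+np.argmax(st[1:,4])
    ys,xs=np.nonzero(l==i); p=np.c_[xs+x0,ys+y0].astype(np.float32); return p
def ends(p): 
    r=cv2.minAreaRect(p); b=cv2.boxPoints(r); 
    v=(b[1]-b[0],b[2]-b[1]); k=0 if np.linalg.norm(v[0])>np.linalg.norm(v[1]) else 1
    return p.mean(0),r[1],v[k],b
def lap(tb=(255,205,297,238),sb=(268,205,316,246)):
    s=cam(bot,"side");t=cam(bot,"top")
    pt=comp(t,tb,95,125,186);ps=comp(s,sb,90,122,163)
    ct,rt,vt,bt=ends(pt);cs,rs,vs,bs=ends(ps)
    print("T",ct,rt,vt,len(pt),"S",cs,rs,vs,len(ps))
    print("tri",tri(s,cs,t,ct))
    for c,p,n in((t,pt,"T"),(s,ps,"S")):
        q=np.array([plane(c,a,.056)[:2] for a in p]); w=cv2.minAreaRect(q.astype(np.float32)*1000)
        u=np.linalg.svd(q-q.mean(0))[2][0]; print(n,"on .056: c",q.mean(0),"rect",w,"axis deg",np.degrees(np.arctan2(u[1],u[0]))%180)
E
python3 - <<'E'
from lap import *
np.set_printoptions(precision=4,suppress=True)
lap()
E
```

```text
T [275.3944 214.5444] (9.353349685668945, 24.776426315307617) [24.6534 -2.4653] 180 S [291.2878 218.4892] (19.922346115112305, 7.273237705230713) [ 6.3 18.9] 139
tri (array([ 0.575 , -0.0079,  0.053 ]), np.float64(0.0002115061671157517))
T on .056: c [ 0.5747 -0.0078] rect ((574.74951171875, -4.9681549072265625), (30.562849044799805, 80.17155456542969), 4.7323102951049805) axis deg 98.31501226020272
S on .056: c [ 0.5747 -0.0098] rect ((574.7944946289062, -9.20383071899414), (21.71354103088379, 68.1924819946289), 13.404702186584473) axis deg 102.73483077898446
```

```bash
python3 - <<'E'
from lap import *
np.set_printoptions(precision=4,suppress=True)
need(bot,(.575,-.0085,.13),12)
s=cam(bot,"side");t=cam(bot,"top")
print("jar",tri(s,(342,213),t,(271,172)),"bottle",plane(t,(218,158),.1),"cup",plane(t,(351,283),.04))
E
```

```text
need [-168.7  -28.3  182.7] turn -0.094 | at [0.5837 0.1623 0.3157] ydeg 6.6 q7 -0.17 F [-0.2  0.5 -0.5] w 0.602 ff 0.0 t 25.7
jar (array([0.7191, 0.0042, 0.0583]), np.float64(0.007383980779439028)) bottle [0.7536 0.1718 0.1   ] cup [ 0.3508 -0.2467  0.04  ]
```

Call:
step_arm(moves=[[-20, 0, 0, -0.03], [-55, -3, 10, -0.06], [-90, -10, 50, -0.09], [-125, -18, 100, -0.09], [-155, -24, 150, -0.09], [-169, -29, 180, -0.09], [-169, -29, 183, -0.09], [-169, -29, 183, -0.09]], hand=0.4)

```text
time_s: 26.78
ee_pos: [0.5747, -0.0079, 0.1333]
tcp_rot: [0.0, 0.631, 0.776, 0.0]
contact_force: [0.1, 1.0, 0.9]
width: 0.7
finger_force: 0.0
```

```bash
python3 - <<'E'
from lap import *
np.set_printoptions(precision=4,suppress=True)
need(bot,(.575,-.0085,.041),12)
lap()
c=cam(bot,"side"); crop(c,220,150,130,110,6,"s8.png")
E
```

```text
need [-0.7  0.1 89.3] turn -0.004 | at [ 0.5747 -0.0079  0.1333] ydeg 11.8 q7 0.25 F [0.1 1.  0.9] w 0.7 ff 0.0 t 26.8Traceback (most recent call last):
  File "<stdin>", line 4, in <module>
  File "lap.py", line 13, in lap
    pt=comp(t,tb,95,125,186);ps=comp(s,sb,90,122,163)
  File "lap.py", line 5, in comp
    n,l,st,ce=cv2.connectedComponentsWithStats(m,connectivity=4); i=1+np.argmax(st[1:,4])
                                                                      ~~~~~~~~~^^^^^^^^^^
    return _wrapfunc(a, 'argmax', axis=axis, out=out, **kwds)
    return bound(*args, **kwds)
ValueError: attempt to get argmax of an empty sequence
```

Call:
step_arm(moves=[[-1, 0, 12, 0], [-1, 0, 26, 0], [-1, 0, 40, 0], [-1, 0, 54, 0], [-1, 0, 68, 0], [-1, 0, 80, 0], [-1, 0, 89, 0], [-1, 0, 89, 0]])

```text
time_s: 27.88
ee_pos: [0.574, -0.0099, 0.0428]
tcp_rot: [-0.0, 0.631, 0.776, -0.0]
contact_force: [0.5, 0.4, -0.3]
width: 0.694
finger_force: 0.0
```

Call:
step_arm(moves=[[0, 0, 0, 0], [0, 0, 0, 0], [0, 0, 0, 0], [0, 0, 0, 0], [0, 0, 0, 0], [0, 0, 0, 0], [0, 0, 0, 0], [0, 0, 0, 0]], hand=-1)

```text
time_s: 28.88
ee_pos: [0.5744, -0.0099, 0.0436]
tcp_rot: [-0.0, 0.631, 0.776, 0.0]
contact_force: [-0.1, 0.3, 3.3]
width: 0.246
finger_force: 30.0
```

```bash
python3 - <<'E'
from lap import *
np.set_printoptions(precision=4,suppress=True)
need(bot,(.575,-.0085,.041),12)
c=cam(bot,"side"); crop(c,220,150,130,110,6,"s8.png")
hs=cv2.cvtColor(c["color"],cv2.COLOR_RGB2HSV)[212:250:2,270:312:2]
print("\n".join(" ".join("%3d"%v for v in r) for r in hs[:,:,2]))
E
```

```text
need [ 1.2  0.8 -0.4] turn -0.004 | at [ 0.5744 -0.0099  0.0436] ydeg 11.7 q7 0.29 F [-0.1  0.3  3.3] w 0.246 ff 30.0 t 28.9
 52  53  54  48  47  43  42  44  49  66  65  74  83  60  33  47  51  54  55  51 124
 50  42  44  45  44  66  84  98  63  68  62  64  48  63  57  63  52  53  54  56  48
 53  43  44  43  38  48  49  51  53  52 118  86 150 149  78  60  46  45  43  43  50
 40  40  43  51 107  45  53  53  51  48  62  58  56  35  38  45  45  45  50  76  98
102 130 191  93  69  34  41  44  46  43  59  89  90  36  43  42  51  53  52  92  91
 60  40  40  40  40  43  46  44  44  45 130 123 117  57  41  43  50  50  48  72  93
 43  43  42  46  43  43  44  59  41  45  66  91  86 134  39  43  46  46  46  94 128
 42  44  45  43  45  44  41  62  43  44  98 135 131 135  35  47  44  54  51  49 124
 43  47  43  46  43  45  44  50  39  47  62 129  76  87  62  45  46  48  47  51 160
 43  46  44  46  46  46  48  44  91  71  60  81  82  84  92  37  45  50  53  68 231
 48  54  50  46  47  47  47  42 102 146  59  83  79  78 133  87  53  54  55  55 236
 43  48  49  45  45  45  51  47  59 149  83  81  90  92 134 128  51  55  56  47 229
 48  53  54  44  55  53  52  54  53 151 137 142 138 137 111  99  54  53  54  47 195
 49  54  54  54  54  55  56  53  50 106 104  64  79  77  63  58  55  55  56  52 137
 46  53  53  53  56  52  54  53  55  61  55  50  50  53  57  53  55  55  56  56 123
 25  37  49  49  48  66  67  66  68  88  88  88 115 114 113 116  46  58  54  59  83
236 234 237 236 236 232 232 234 234 229 199 202 205 121 152 210  35  45  47  46  62
219 219 219 220 220 219 220 220 220 219 220 221 225  78  79 232 203 195 201 210 232
219 218 219 219 220 217 220 220 220 219 219 220 225 191 235 224 203 181 191 167 222
```

Call:
step_arm(moves=[[0, 0, 0, 0], [0, 0, -5, 0], [0, 0, -15, 0], [0, 0, -35, 0], [0, 0, -60, 0], [0, 0, -80, 0], [0, 0, -80, 0], [0, 0, -80, 0]])

```text
time_s: 29.92
ee_pos: [0.574, -0.0099, 0.1229]
tcp_rot: [-0.0, 0.631, 0.776, -0.0]
contact_force: [0.2, -0.6, -3.1]
width: 0.253
finger_force: 30.0
```

```bash
python3 - <<'E'
from lap import *
need(bot,(.4757,-.1226,.097),1.35)
E
```

```text
need [ -90.4 -119.2   23. ] turn 0.182 | at [ 0.574  -0.0099  0.1229] ydeg 11.8 q7 0.25 F [ 0.2 -0.6 -3.1] w 0.253 ff 30.0 t 29.9
```

Call:
step_arm(moves=[[-12, -16, 0, 0.03], [-30, -40, 0, 0.07], [-50, -66, 0, 0.12], [-70, -92, 0, 0.16], [-84, -111, 5, 0.182], [-90, -119, 12, 0.182], [-90, -119, 23, 0.182], [-90, -119, 23, 0.182]])

```text
time_s: 30.92
ee_pos: [0.4761, -0.1213, 0.0993]
tcp_rot: [-0.001, 0.698, 0.716, -0.001]
contact_force: [0.1, 0.7, -1.9]
width: 0.248
finger_force: 30.0
```

```bash
python3 - <<'E'
from lap import *
need(bot,(.4757,-.1226,.0766),1.35)
c=cam(bot,"side"); crop(c,200,190,130,110,6,"s8.png")
E
```

```text
need [-1.3 -0.4 19.7] turn 0.001 | at [ 0.4761 -0.1213  0.0993] ydeg 1.4 q7 0.27 F [ 0.1  0.7 -1.9] w 0.248 ff 30.0 t 30.9
```

View pics/s8.png

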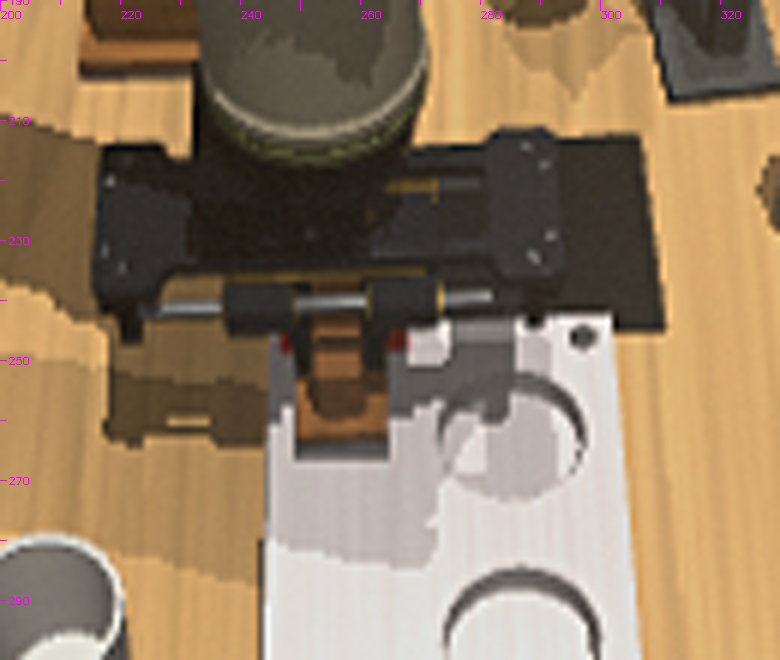

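The block hangs level over the red end of the land, its near end at side (257,266). I lower to contact.

Call:
step_arm(moves=[[0, 0, 5, 0], [0, 0, 10, 0], [0, 0, 14, 0], [0, 0, 17, 0], [0, 0, 17, 0], [0, 0, 17, 0]])

```text
time_s: 31.72
ee_pos: [0.4763, -0.1223, 0.0836]
tcp_rot: [0.0, 0.699, 0.715, 0.0]
contact_force: [-0.7, -0.0, -1.5]
width: 0.252
finger_force: 30.0
```

Call:
step_arm(moves=[[0, 0, 1, 0], [0, 0, 2, 0], [0, 0, 2, 0], [0, 0, 2, 0]])

```text
time_s: 32.22
ee_pos: [0.4762, -0.1222, 0.0815]
tcp_rot: [-0.0, 0.699, 0.715, 0.0]
contact_force: [-0.1, -0.0, -2.0]
width: 0.251
finger_force: 30.0
```

```bash
python3 - <<'E'
from lap import *
np.set_printoptions(precision=4,suppress=True)
need(bot,(.4757,-.1226,.0766),1.35)
c=cam(bot,"side"); print("near end sole", plane(c,(257,266.5),.06))
E
```

```text
need [-0.4 -0.6  1.9] turn -0.001 | at [ 0.4762 -0.1222  0.0815] ydeg 1.3 q7 0.29 F [-0.1 -0.  -2. ] w 0.251 ff 30.0 t 32.2
near end sole [ 0.4785 -0.1671  0.06  ]
```

Call:
step_arm(moves=[[2, 0, 1, 0], [2, 0, 2, 0], [2, 0, 2, 0], [2, 0, 2, 0]])

```text
time_s: 32.78
ee_pos: [0.4763, -0.1201, 0.0796]
tcp_rot: [-0.0, 0.699, 0.715, 0.0]
contact_force: [-0.5, 0.6, -0.6]
width: 0.253
finger_force: 30.0
```

Call:
step_arm(moves=[[0, 0, 1, 0], [0, 0, 1, 0], [0, 0, 1, 0], [0, 0, 1, 0]])

```text
time_s: 33.28
ee_pos: [0.4763, -0.1201, 0.0795]
tcp_rot: [-0.0, 0.699, 0.715, 0.0]
contact_force: [-6.2, 3.4, 16.1]
width: 0.253
finger_force: 30.0
```

Call:
step_arm(moves=[[0, 0, -0.4, 0], [0, 0, -0.4, 0], [0, 0, -0.4, 0]])

```text
time_s: 33.65
ee_pos: [0.4763, -0.1201, 0.0795]
tcp_rot: [-0.0, 0.699, 0.715, 0.0]
contact_force: [-3.9, 2.3, 8.7]
width: 0.251
finger_force: 30.0
```

Call:
step_arm(moves=[[-3, 0, 0, 0], [-7, 0, 0, 0], [-11, 0, 0, 0], [-15, 0, 0, 0]])

```text
time_s: 34.15
ee_pos: [0.4775, -0.1345, 0.0796]
tcp_rot: [0.0, 0.699, 0.715, 0.001]
contact_force: [0.1, 4.9, 6.0]
width: 0.253
finger_force: 30.0
```

Call:
step_arm(moves=[[-4, 0, 0.1, 0], [-8, 0, 0.1, 0], [-12, 0, 0.1, 0], [-16, 0, 0.1, 0], [-20, 0, 0.1, 0]])

```text
time_s: 34.78
ee_pos: [0.4781, -0.1544, 0.0796]
tcp_rot: [0.0, 0.699, 0.715, 0.001]
contact_force: [0.7, 5.5, 7.5]
width: 0.247
finger_force: 30.0
```

Call:
step_arm(moves=[[-4, 0, 0.1, 0], [-8, 0, 0.1, 0], [-12, 0, 0.1, 0], [-16, 0, 0.1, 0], [-20, 0, 0.1, 0], [-24, 0, 0.1, 0]])

```text
time_s: 35.52
ee_pos: [0.4788, -0.1782, 0.0796]
tcp_rot: [0.0, 0.699, 0.716, 0.001]
contact_force: [0.6, 6.2, 8.5]
width: 0.25
finger_force: 30.0
```

Call:
step_arm(moves=[[-4, 0, 0, 0], [-8, 0, 0, 0], [-12, -0.3, 0, 0], [-16, -0.3, 0, 0], [-20, -0.5, 0, 0], [-24, -0.5, 0, 0], [-28, -0.5, 0, 0]])

```text
time_s: 36.4
ee_pos: [0.479, -0.2062, 0.0796]
tcp_rot: [0.0, 0.698, 0.716, 0.001]
contact_force: [0.5, 7.6, 8.0]
width: 0.245
finger_force: 30.0
```

Call:
step_arm(moves=[[-4, 0, 0, 0], [-8, 0, 0, 0], [-12, -0.2, 0, 0], [-16, -0.2, 0, 0], [-20, -0.4, 0, 0], [-24, -0.4, 0, 0], [-28, -0.4, 0, 0]])

```text
time_s: 37.28
ee_pos: [0.4793, -0.2341, 0.0796]
tcp_rot: [0.0, 0.698, 0.716, 0.001]
contact_force: [0.5, 7.9, 9.0]
width: 0.247
finger_force: 30.0
```

Call:
step_arm(moves=[[-4, 0, 0, 0], [-8, 0, 0, 0], [-12, 0, 0, 0], [-16, 0, 0, 0], [-20, 0, 0, 0], [-24, 0, 0, 0], [-28, 0, 0, 0]])

```text
time_s: 38.15
ee_pos: [0.4799, -0.2621, 0.0796]
tcp_rot: [0.0, 0.698, 0.716, 0.001]
contact_force: [-0.2, 7.3, 9.9]
width: 0.254
finger_force: 30.0
```

Call:
step_arm(moves=[[-4, 0, -0.1, 0], [-8, 0, -0.1, 0], [-12, 0, -0.1, 0], [-16, 0, -0.1, 0], [-20, 0, -0.1, 0], [-24, 0, -0.1, 0], [-28, 0, -0.1, 0]])

```text
time_s: 39.02
ee_pos: [0.4805, -0.2902, 0.0796]
tcp_rot: [0.0, 0.698, 0.716, 0.001]
contact_force: [-0.3, 7.8, 9.0]
width: 0.248
finger_force: 30.0
```

Call:
step_arm(moves=[[-4, 0, 0, 0], [-8, 0, 0, 0], [-12, 0, 0, 0], [-16, 0, 0, 0], [-20, 0, 0, 0], [-24, 0, 0, 0], [-28, 0, 0, 0]])

```text
time_s: 39.9
ee_pos: [0.4811, -0.3181, 0.0796]
tcp_rot: [0.0, 0.698, 0.716, 0.001]
contact_force: [-0.1, 6.5, 9.2]
width: 0.249
finger_force: 30.0
```

Call:
step_arm(moves=[[-4, 0, -0.05, 0], [-8, 0, -0.05, 0], [-12, 0, -0.05, 0], [-16, 0, -0.05, 0], [-20, 0, -0.05, 0], [-24, 0, -0.05, 0]])

```text
time_s: 40.65
ee_pos: [0.4817, -0.3422, 0.0796]
tcp_rot: [0.0, 0.698, 0.716, 0.001]
contact_force: [-0.8, 6.9, 8.7]
width: 0.25
finger_force: 30.0
```

```bash
python3 - <<'E'
from lap import *
np.set_printoptions(precision=4,suppress=True)
need(bot,(.4815,-.3635,.0766),1.35)
s=cam(bot,"side");t=cam(bot,"top")
# die blue-end edge and block front end in side image: columns through land
for u in (240,246,258,266):
    print(u,s["color"][340:385,u].sum(1).tolist())
E
```

```text
need [-21.3  -0.7  -0. ] turn 0.001 | at [ 0.4817 -0.3422  0.0796] ydeg 1.4 q7 0.77 F [-0.8  6.9  8.7] w 0.25 ff 30.0 t 40.6
240 [199, 200, 194, 176, 283, 460, 444, 438, 439, 435, 436, 437, 435, 438, 434, 440, 434, 434, 432, 439, 432, 435, 432, 433, 429, 427, 436, 488, 508, 506, 499, 499, 495, 496, 492, 498, 492, 494, 492, 493, 490, 496, 496, 496, 492]
246 [264, 285, 393, 610, 586, 585, 581, 585, 587, 585, 584, 586, 591, 586, 614, 561, 175, 206, 214, 208, 199, 286, 407, 312, 319, 317, 317, 343, 410, 404, 393, 390, 408, 467, 461, 470, 461, 462, 461, 463, 463, 468, 465, 463, 472]
258 [282, 258, 188, 164, 168, 165, 183, 247, 310, 279, 153, 330, 613, 612, 596, 462, 180, 218, 225, 216, 205, 322, 464, 310, 310, 310, 328, 393, 431, 419, 417, 413, 419, 415, 417, 417, 418, 412, 411, 417, 413, 412, 441, 490, 489]
266 [191, 233, 271, 267, 260, 259, 264, 291, 296, 268, 241, 432, 606, 599, 572, 349, 207, 224, 225, 221, 249, 346, 374, 310, 316, 310, 344, 445, 480, 468, 474, 473, 471, 502, 555, 554, 550, 549, 551, 547, 546, 545, 549, 544, 544]
```

```bash
python3 - <<'E'
from lap import *
s=cam(bot,"side")
for u,a,b in((258,350.8,361.8),(258,350.8,362.5),(266,350.7,361.9)): print(plane(s,(u,a),.04),plane(s,(u,b),.04))
E
```

```text
[ 0.48351709 -0.37895923  0.04      ] [ 0.48390506 -0.40385008  0.04      ]
[ 0.48351709 -0.37895923  0.04      ] [ 0.48392931 -0.40540598  0.04      ]
[ 0.50226518 -0.3790353   0.04      ] [ 0.50234195 -0.40436877  0.04      ]
```

Call:
step_arm(moves=[[-4, 0, 0, 0], [-8, 0, 0, 0], [-12, 0, 0, 0], [-16, 0, 0, 0], [-20, 0, 0, 0], [-23, 0, 0, 0], [-23, 0, 0, 0]])

```text
time_s: 41.68
ee_pos: [0.4821, -0.3657, 0.0796]
tcp_rot: [0.0, 0.699, 0.716, 0.001]
contact_force: [1.5, 5.0, 8.3]
width: 0.252
finger_force: 30.0
```

Call:
step_arm(moves=[[0, 0, -1, 0], [0, 0, -5, 0], [0, 0, -15, 0], [0, 0, -30, 0], [0, 0, -50, 0], [0, 0, -50, 0]])

```text
time_s: 42.42
ee_pos: [0.482, -0.367, 0.1313]
tcp_rot: [0.002, 0.699, 0.715, 0.001]
contact_force: [0.1, -0.4, -2.6]
width: 0.253
finger_force: 30.0
```

```bash
python3 - <<'E'
from lap import *
np.set_printoptions(precision=4,suppress=True)
s=cam(bot,"side");t=cam(bot,"top")
for c,n,b in((t,"T",(248,195,300,245)),(s,"S",(262,202,322,250))):
    hs=cv2.cvtColor(c["color"],cv2.COLOR_RGB2HSV)[b[1]:b[3],b[0]:b[2]]
    m=cv2.inRange(hs,np.array((0,0,0)),np.array((180,70,100)));m=cv2.morphologyEx(m,cv2.MORPH_OPEN,np.ones((3,3)))
    cs=max(cv2.findContours(m,0,2)[0],key=cv2.contourArea); r=cv2.minAreaRect(cs)
    bx=cv2.boxPoints(r)+b[:2]; print(n,r[1],"centre",plane(c,np.array(r[0])+b[:2],.004),"corners",[plane(c,q,.004)[:2] for q in bx], "extremes",[ (np.array(cs[f(cs[:,0,k])][0])+b[:2]).tolist() for k in(0,1) for f in(np.argmin,np.argmax)])
need(bot,(.5,-.2,.12))
print([(a.round(1),k) for a,k in blobs(s,(105,110,70),(125,255,255),(230,60,330,200),4)],[(a.round(1),k) for a,k in blobs(s,(8,170,120),(24,255,255),(270,100,320,180),6)])
E
```

```text
T (34.18330001831055, 34.05854415893555) centre [ 0.5656 -0.0083  0.004 ] corners [array([0.621 , 0.0516]), array([ 0.6263, -0.0632]), array([ 0.5108, -0.0677]), array([0.5057, 0.0458])] extremes [[258, 204], [293, 235], [278, 202], [260, 237]]
S (10.0, 14.0) centre [ 0.5711 -0.0326  0.004 ] corners [array([ 0.5509, -0.0144]), array([ 0.5926, -0.0152]), array([ 0.591 , -0.0505]), array([ 0.55  , -0.0497])] extremes [[283, 233], [297, 240], [290, 230], [289, 240]]
need [165.6  22.7   6.1] turn 0.0 | at [ 0.4811 -0.3661  0.1291] ydeg 1.3 q7 0.79 F [ 0.4 -0.5 -1.8] w 0.25 ff 30.0 t 42.5
[(array([284.1,  93.6]), np.int32(18)), (array([286.3, 102.9]), np.int32(22))] [(array([294.2, 136.6]), np.int32(25)), (array([296.7, 148.4]), np.int32(29))]
```

```bash
python3 - <<'E'
from lap import *
need(bot,(.566,-.009,.0406),2)
E
```

```text
need [355.1  93.1  85.6] turn -0.012 | at [ 0.4811 -0.3661  0.1291] ydeg 1.3 q7 0.79 F [ 0.4 -0.5 -1.8] w 0.25 ff 30.0 t 42.5
```

Call:
step_arm(moves=[[20, 5, 0, 0], [65, 17, 0, 0], [115, 30, 0, 0], [165, 44, 0, 0], [215, 57, 0, 0], [265, 71, 0, 0], [315, 84, 0, 0], [345, 90, 0, 0]])

```text
time_s: 43.52
ee_pos: [0.5629, -0.0159, 0.1281]
tcp_rot: [-0.001, 0.698, 0.716, -0.0]
contact_force: [-0.4, -0.9, -3.0]
width: 0.247
finger_force: 30.0
```

```bash
python3 - <<'E'
from lap import *
need(bot,(.566,-.009,.0406),2)
E
```

```text
need [ 6.7  3.3 84.5] turn -0.009 | at [ 0.5629 -0.0159  0.1281] ydeg 1.5 q7 0.09 F [-0.4 -0.9 -3. ] w 0.247 ff 30.0 t 43.5
```

Call:
step_arm(moves=[[7, 3, 15, 0], [7, 3, 30, 0], [7, 3, 45, 0], [7, 3, 60, 0], [7, 3, 70, 0], [7, 3, 77, 0], [7, 3, 80, 0], [7, 3, 80, 0]])

```text
time_s: 44.52
ee_pos: [0.5659, -0.0121, 0.049]
tcp_rot: [0.0, 0.699, 0.715, 0.0]
contact_force: [-0.5, 0.5, -1.8]
width: 0.249
finger_force: 30.0
```

```bash
python3 - <<'E'
from lap import *
need(bot,(.566,-.009,.0406),2)
E
```

```text
need [3.1 0.1 5.4] turn -0.012 | at [ 0.5659 -0.0121  0.049 ] ydeg 1.3 q7 0.12 F [-0.5  0.5 -1.8] w 0.249 ff 30.0 t 44.5
```

Call:
step_arm(moves=[[3, 0, 2, 0], [3, 0, 4, 0], [3, 0, 5, 0], [3, 0, 5, 0]])

```text
time_s: 45.02
ee_pos: [0.5657, -0.0092, 0.0438]
tcp_rot: [-0.0, 0.699, 0.715, -0.0]
contact_force: [0.1, -0.2, -2.5]
width: 0.252
finger_force: 30.0
```

Call:
step_arm(moves=[[0, 0, 0.5, 0], [0, 0, 0.5, 0], [0, 0, 0.5, 0]])

```text
time_s: 45.4
ee_pos: [0.5658, -0.0092, 0.0436]
tcp_rot: [-0.0, 0.699, 0.715, 0.0]
contact_force: [-1.7, -0.6, 2.1]
width: 0.252
finger_force: 30.0
```

In contact with the mat. I release and rise.

Call:
step_arm(moves=[[0, 0, 0, 0], [0, 0, 0, 0], [0, 0, 0, 0], [0, 0, 0, 0], [0, 0, 0, 0], [0, 0, 0, 0], [0, 0, 0, 0], [0, 0, 0, 0]], hand=0.3)

```text
time_s: 46.4
ee_pos: [0.5658, -0.0091, 0.0434]
tcp_rot: [-0.0, 0.699, 0.715, 0.0]
contact_force: [0.1, -0.6, 0.1]
width: 0.646
finger_force: 0.0
```

Call:
step_arm(moves=[[0, 0, -5, 0], [0, 0, -20, 0], [0, 0, -45, 0], [0, 0, -80, 0], [0, 0, -120, 0], [0, 0, -160, 0], [0, 0, -200, 0], [0, 0, -200, 0]])

```text
time_s: 47.4
ee_pos: [0.5673, -0.0094, 0.2478]
tcp_rot: [0.002, 0.699, 0.715, 0.003]
contact_force: [0.3, -0.2, -1.3]
width: 0.651
finger_force: 0.0
```

Call:
step_arm(moves=[[0, -20, 0, 0], [0, -60, 0, 0], [0, -100, 0, 0], [0, -130, 0, 0], [-40, -140, 0, 0], [-80, -140, 0, 0], [-120, -140, 0, 0], [-120, -140, 0, 0]])

```text
time_s: 48.4
ee_pos: [0.4278, -0.1351, 0.2433]
tcp_rot: [-0.0, 0.701, 0.713, -0.0]
contact_force: [-1.0, 0.4, -0.3]
width: 0.651
finger_force: 0.0
```

```bash
python3 - <<'E'
from lap import *
np.set_printoptions(precision=4,suppress=True)
need(bot,(.5,0,.2))
lap()
s=cam(bot,"side");t=cam(bot,"top")
b=(248,195,300,245)
hs=cv2.cvtColor(t["color"],cv2.COLOR_RGB2HSV)[b[1]:b[3],b[0]:b[2]]
print("\n".join(" ".join("%3d"%v for v in r) for r in hs[::2,::2,2]))
print([(a.round(1),k) for a,k in blobs(s,(105,110,70),(125,255,255),(230,60,330,200),4)],[(a.round(1),k) for a,k in blobs(s,(8,170,120),(24,255,255),(270,100,320,180),6)])
E
```

```text
need [133.8  74.6  40.3] turn 0.0 | at [ 0.4278 -0.1351  0.2433] ydeg 1.0 q7 0.17 F [-1.   0.4 -0.3] w 0.651 ff 0.0 t 48.4
T [275.5167 216.7222] (8.0, 24.0) [24.  0.] 180 S [288.6389 218.2431] (19.40322494506836, 7.960297584533691) [ 1.9307 19.3069] 144
tri (array([ 0.5674, -0.0081,  0.0549]), np.float64(0.0005625385817939689))
T on .056: c [ 0.5676 -0.0081] rect ((566.704345703125, -6.418277740478516), (77.64533996582031, 26.094961166381836), 88.991943359375) axis deg 89.55551375368519
S on .056: c [ 0.5671 -0.0088] rect ((566.9284057617188, -9.093269348144531), (23.36716651916504, 68.46656799316406), 2.418409824371338) axis deg 93.63003149192005
120 120 232 227 226 228 226 227 226 226 226 226 225 226 227 225 225 225 225 224 224 223 223 222 222 223
120 118 213 228 227 226 227 226 226 226 227 227 224 226 226 228 228 225 226 227 226 227 228 227 227 228
176 235 229 228 228 227 224 228 225 228 227 226 227 228 227 226 229 229 231 233 232 231 229 227 227 228
224 225 224 224 226 231 231 231 233 233 234 234 235 237 238 239 187 192 148 145 117 105 200 229 229 227
214 214 214 216 191 113  95 
[... 1613 characters left out ...]
75  74  69 120 145 150
226 226 227 226 229 196  71  75  73  79  77  71  73  75  75  75  71  68  68  71  67  79  75 127 149 153
227 228 227 226 228 215  71  69  76  93 104 109 108 113 125 121 183 194 239 239 238 235 233 232 140 155
227 226 227 226 225 230 234 235 235 235 233 231 231 229 231 231 230 227 227 227 228 226 227 230 139 135
225 229 228 226 225 227 227 228 229 228 228 226 227 227 225 226 225 225 227 226 225 228 225 230 138 118
212 212 213 212 212 211 219 218 215 217 222 221 223 220 223 221 224 226 223 224 224 226 227 231 138 120
[(array([284.1,  93.6]), np.int32(18)), (array([286.3, 102.9]), np.int32(22))] [(array([294.2, 136.6]), np.int32(25)), (array([296.6, 148.4]), np.int32(30))]
```

The block lies within about 2 mm of the mat's middle and both baskets still hang. I hand in.

```bash
python3 -c "
from cell import bot
print(bot.hand_in())"
```

```text
the job is handed in; nothing more can be done
None
```

Both baskets present hang on the stand (blue on hook 1, orange on hook 3), the land was lapped red to blue at a sampled 8–12 N (18 N for a moment at touchdown, before the stroke), the block is back on its mat within about 2 mm of the middle, and the job is handed in; the blue basket's cup brushed hook 1 on the way in but it hangs upright.

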